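Open the wide push-latch cabinet on the bike bench

ROBOT

A 6-joint arm with a two-finger parallel gripper is mounted at the origin on the work surface. World frame = base frame: x ahead of the robot, y to its left, z up, the work surface at z = 0. Lengths are in m, angles in rad, forces in N, time in s.
With the tool pointing down it reaches from about 0.225 to 0.875 m from the base axis. Payload 3.4 kg.
Tool frame: the origin (TCP) lies at the very end of the fingers, on their centre line; the grasp point (between the pads) lies 19 mm behind it; z points along the fingers, y is the line along which they close (so a half turn about z gives the same grasp; the last joint's range is limited). The gripper opens to 85 mm and grips with 20 to 120 N. Pads are 22 mm wide; open, the fingers measure 114 mm over their backs; the gripper's body (76 mm by 85 mm) begins 54 mm behind the grasp point. The pads swing forward as they close: fully open they stand 13 mm farther back than shut.
Start: joints at [-1.44, 0.276, 1.505, -0, 1.361, -0.121], TCP at [0.143, -0.557, 0.231] pointing down, gripper open.
Joint ranges: [-2.89, 2.89], [-0.75, 2.08], [0.22, 2.7], [-1.18, 4.32], [0.11, 2.71], [-2.7, 2.7]. Speed limits (rad/s): [2.57, 2.57, 3.14, 3.14, 3.14, 3.14].

INTERFACE

Orientations are given as a unit quaternion [w, x, y, z].
In Python, from rig import get_state, optics, sign_off gives the robot as it stands.
- The arm moves only by the tool send_rows, never from a script. Its argument "increments" is a list of rows, each an object with "gripper": the gripper's target within -1 to 1 (shut at 1, half-way at 0, fully open at -1); "linear": the shift along the world's x, y, z in m, a list of three; "delta_rot": the turn, a rotation vector about the world's x, y, z in rad, a list of three. In form: [{"gripper": gripper, "linear": [dx, dy, dz], "delta_rot": [rx, ry, rz]}, ...]. A call has 1 to 8 rows; each row is the pose to reach, as a shift and turn from the pose commanded when the call began; what a row does not reach only later rows make up. A row lasts 1/10 s, in which the tool goes at most 50 mm and 8.59 degrees, less where a joint would pass 70% of its speed; a pose out of reach is approached as far as the arm can. A call with a gripper value outside its range is refused whole. The fingers move at their own pace and stop on an object; "newtons" is the grip in N (left out, the last holds). Time passes only in rows, so rows that repeat a pose let the fingers close. It gives the time, the measured TCP pose, the force, the opening and the grip force at its end, in the units of the state.
- get_state(): the state, without advancing time (a new reading comes with each control period).
- optics.get_image(name): name is "scene" or "top" or "wrist"; returns a dict with "pixels" (480x640x3 uint8, blue, green, red), "K" (3x3 intrinsics, pixels), "rvec" (rotation vector, rad) and "tvec" (3), from world to camera coordinates, as OpenCV has them; the wrist camera has in their place "T_tool_cam" (4x4, takes a point from camera to tool coordinates, whose origin is the TCP and whose axes are the flange's). Camera axes: x right, y down, z forward; pixel columns grow to the right and rows downward; lengths in m; the calibration is good to about 2 mm. The wrist camera is an equidistant fisheye: a pixel r from the principal point sees the ray r / f radians off the axis. A picture is of the moment at which its call begins: read the wrist's pose just before it. There is no depth.
- sign_off(): hands the job in; it is judged then, once.
The state is a dict: "clock": time; "qpos": joint angles; "qd": joint speeds; "effort": joint torques, N m; "position": TCP position; "ee_rot": TCP orientation; "contact_force": force on the tool from outside, world axes, zero at the start; "moment": the same for the moment, N m; "width": finger opening in m; "gripper_force": force on a finger pad.
Only numpy, scipy, OpenCV 4.12 (cv2) and the standard library are available. Lean on these libraries where they do the work, as an engineer would, in place of code of your own. Each camera call takes 0.05 s, during which the arm holds its last target. There are 200 camera calls.

TASK

Two handleless push-to-open cabinets stand on the workshop bench. Press the door of the wide one in at its free edge so that its catch lets go and it springs ajar, then swing that door wide open, to about a right angle with the cabinet, and leave it there. Leave the narrow cabinet shut.

Things in the scene. Friction and masses are not known exactly. Their poses are not given: they have to be found in the camera images.
- wide_cab: The wide cabinet, fixed: charcoal box, 160 deep (its x) x 230 wide (its y) x 150 mm high. Origin: centre of its underside, z up; front faces its -x (roughly to the robot). One plain grey door covers the front, inner face 8 mm ahead of the box (x = -88 when shut), outer at -102. Black round mark near its free edge: press there. Loose sprockets (25 high) lie on the roof, 45 or more back.
- wide_edge (a point): Top corner of that door at its free edge, mid-thickness: at x = -95, y = -109, z = 150 mm in the cabinet's frame when shut; moves with the door. Upright door 222 x 14 mm, bottom edge at z = 8; vertical hinge at x = -95, y = +109 (left as the robot sees it; steel pin on top). Behind it only a steel tongue and a black plunger stick out, both below z = 70: the gap above is clear.
- wide_door (a joint): Door angle, rad: 0 shut and caught, positive open (free edge to the cabinet's -x, then to the hinge side), stop 1.75. Pressed near the free edge it yields at 3 to 7 N and gives 6 mm to a stop (-0.035); past -0.025 the catch frees it. Draw back 100 mm and a spring swings it to about 0.4 in 1 s, edge 80 mm out. Then it turns easily and stays where left; below 0.4 the spring pushes it out.
- narrow_door (a joint): Door angle of the narrow cabinet beside it: same make, depth, height, catch and hinge side, but 150 mm wide; 0 shut, positive open; to be left shut. A loose jar 60 mm high stands about 80 mm in front of it; other loose things, under 50 mm high, lie nearer the robot and to the sides, with a 170 mm bottle, a vise, a caddy and stands at the table's edges.
Not all that is in view belongs to the job. What is shaped like the part that bears narrow_door but brown is not meant.

How it is judged:
By the outcome, as a careful person would: the job done as asked, in the order asked, and still so for the second after the job is handed in, with the robot touching nothing.
It also fails if it takes over 48 s, if anything falls off the work surface, if the arm or the gripper's body presses on something with over 40 N, if the wrist force passes 120 N, or if a joint passes its speed limit or range.

## Working session

There is one attempt and no reset: what is moved stays moved. The work goes in short steps, Python scripts to look and compute and a tool call to move; the robot and the scene stay as the last step left them, time stands still between calls to the robot, and variables do not carry over. Pictures are saved under pics/ and viewed, at most 10 in all, crops included, and the job is handed in when it is done.

Besides the shell and the picture viewer there is one more tool, called after "Request:" as a command line: name --argument value ..., lists and objects as JSON in quotes. send_rows: Moves the arm, as the interface text tells. Its arguments: {"type":"object","properties":{"increments":{"type":"array"},"newtons":{"type":"number"}},"required":["increments"]}

```bash
mkdir -p pics
python3 - <<'E'
from rig import get_state, optics
import cv2,pickle
s=get_state();print(s)
d={}
for n in("scene","top"):
    r=optics.get_image(n);d[n]=r;cv2.imwrite(f"pics/{n}0.png",r["pixels"])
    print(n,r["K"],r["rvec"],r["tvec"])
pickle.dump(d,open("d.pkl","wb"))
E
```

```text
{'clock': 0.0, 'qpos': array([-1.44004093e+00,  2.76597052e-01,  1.50614423e+00, -4.96561907e-06,
        1.36071507e+00, -1.20982903e-01]), 'qd': array([-0.00015172, -0.00076459, -0.00133613, -0.00055479, -0.00201593,
       -0.00149621]), 'effort': array([ 7.48985749e-04, -4.16766787e+01, -2.45802820e+01, -2.43775703e-04,
        1.09073470e-02, -2.33024053e-06]), 'position': array([ 0.14315718, -0.55633669,  0.23043413]), 'ee_rot': array([-9.31826248e-04,  9.92088436e-01,  1.25537515e-01, -6.98093617e-06]), 'contact_force': array([ 0.31639574, -0.65071755,  0.64538941]), 'moment': array([ 0.00919313,  0.04305235, -0.01205279]), 'gripper_force': 0.0, 'width': 0.08513360430058917}
scene [[563.79449517   0.         324.90542871]
 [  0.         563.79449517 222.08993719]
 [  0.           0.           1.        ]] [ 2.74093984  0.74750281 -0.11193728] [-0.43417588 -0.20016097  1.33979522]
top [[620.24593498   0.         321.42300905]
 [  0.         620.24593498 244.07070324]
 [  0.           0.           1.        ]] [ 2.16961969 -2.17745119  0.09312087] [0.02308155 0.50872952 1.54884908]
```

View pics/scene0.png

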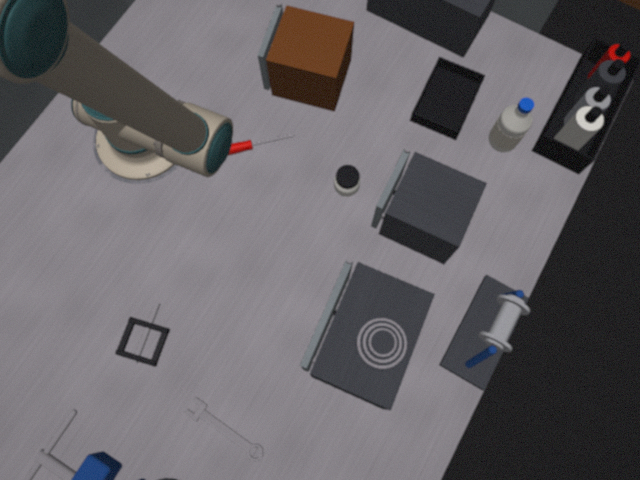

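View pics/top0.png

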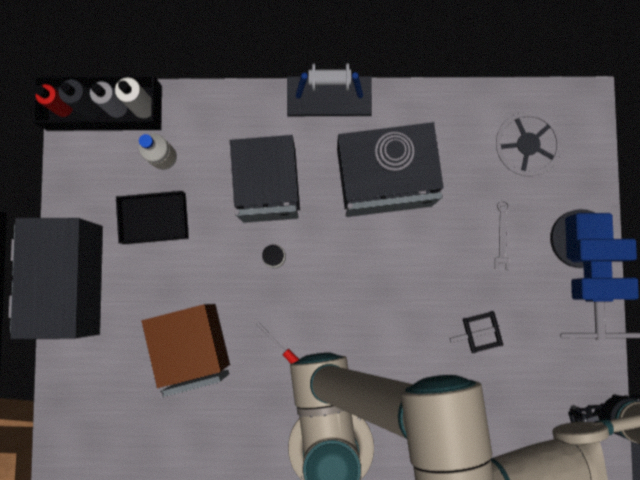

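Candidates in the top image: a charcoal wide box with sprockets at (390,165), a charcoal narrow box at (265,175) behind the jar (273,255), a brown decoy at (185,345) and a grey drawer box at (57,278). By the description, wide_cab is (390,165). I'll check it in a close crop.

Run:
```python
import pickle,cv2,numpy as np
d=pickle.load(open("d.pkl","rb"))
a=d["top"]["pixels"][115:225,325:455]; b=d["scene"]["pixels"][250:415,290:445]
a=cv2.resize(a,None,fx=4.5,fy=4.5,interpolation=cv2.INTER_CUBIC);b=cv2.resize(b,(495//1*300//495,320),interpolation=cv2.INTER_CUBIC)
a=cv2.convertScaleAbs(a,alpha=1.6,beta=20)
cv2.imwrite("pics/crop1.png",a)
```

```text
(no output)
```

View pics/crop1.png

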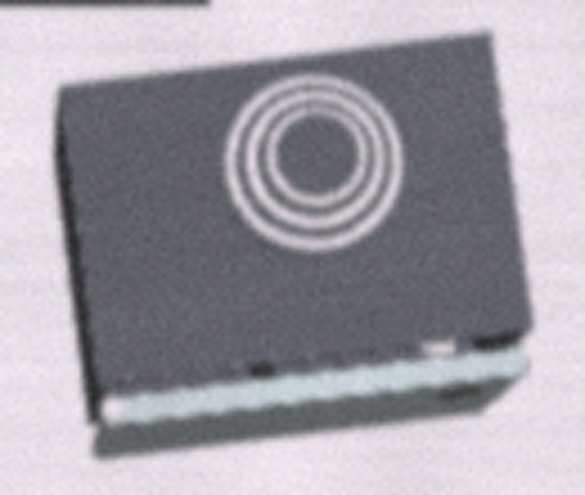

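The crop shows the wide cabinet: sprockets on the roof, a pale door top strip from (103,405) to (527,362), the steel pin at the left (112,407) and the black mark at the right (460,393). I'll fit the pose from the roof corners.

```bash
cat > h.py <<'E'
import numpy as np,cv2,pickle
from scipy.optimize import least_squares
def cabfit(d):
    M=np.array([[80,115,150],[80,-115,150],[-80,-115,150],[-95,109,152],[-102,-110,150]])/1e3
    P=np.array([[62,88],[490,33],[530,328],[112,407],[527,372]])/4.5+[325,115]-0.4
    t=d["top"]
    def W(p):
        c,s=np.cos(p[2]),np.sin(p[2]);return M@np.array([[c,-s,0],[s,c,0],[0,0,1]]).T+[p[0],p[1],0]
    f=lambda p:(cv2.projectPoints(W(p),t["rvec"],t["tvec"],t["K"],None)[0][:,0]-P).ravel()
    r=least_squares(f,[.6,-.1,0]);return r.x,r.fun
E
python3 - <<'E'
from h import *
d=pickle.load(open("d.pkl","rb"))
p,e=cabfit(d);print(p,e.round(1))
c,s=np.cos(p[2]),np.sin(p[2])
for n,q in dict(free=(-.102,-.109),mark=(-.102,-.095),hinge=(-.095,.109),ajar=(-.095-.218*np.sin(.4),.109-.218*np.cos(.4)),open90=(-.095-.218,.109)).items():
    print(n,p[0]+c*q[0]-s*q[1],p[1]+s*q[0]+c*q[1])
# jar, narrow cab, others rough
t=d["top"];R=cv2.Rodrigues(t["rvec"])[0];C=-R.T@np.ravel(t["tvec"])
def ray(u,v,z):
    w=R.T@np.linalg.inv(t["K"])@[u,v,1];return (C+w*(z-C[2])/w[2]).round(3)
for n,a in dict(jar=(273,255,.06),narrowFR=(298,212,.15),narrowFL=(235,216,.15),decoy=(227,362,.15),frame=(465,320,.03),spanner=(501,265,.01),markpix=(325+460/4.5,115+393/4.5,.1)).items(): print(n,ray(*a))
s=d["scene"];print(cv2.projectPoints(np.array([[p[0]+c*-.102-s_*q,0,0] for s_,q in [(0,0)]]),s["rvec"],s["tvec"],s["K"],None)[0].ravel() if 0 else '')
pts=np.array([[x,y,.15] for x,y in [(.08,.115),(.08,-.115),(-.08,-.115),(-.102,-.111),(-.102,.111)]])
Wd=np.c_[p[0]+c*pts[:,0]-np.sin(p[2])*pts[:,1],p[1]+np.sin(p[2])*pts[:,0]+c*pts[:,1],pts[:,2]]
print(cv2.projectPoints(Wd,s["rvec"],s["tvec"],s["K"],None)[0][:,0].round(0))
E
```

```text
[ 0.69445776 -0.14138107  0.1177382 ] [-1.1 -0.9  0.2 -0.3  0.7  0.4 -0.4  0.5  0.5  0.1]
free 0.6059677504493725 -0.2616080203148958
mark 0.6043232212832457 -0.24770494425879372
hinge 0.5873116200334487 -0.0442950000011004
ajar 0.5265923733627439 -0.25366828646272643
open90 0.3708208643027167 -0.06990266844507526
jar [0.479 0.141 0.06 ]
narrowFR [0.573 0.075 0.15 ]
narrowFL [0.564 0.223 0.15 ]
decoy [0.227 0.238 0.15 ]
frame [ 0.317 -0.336  0.03 ]
spanner [ 0.455 -0.435  0.01 ]
markpix [ 0.602 -0.236  0.1  ]

[[436. 294.]
 [392. 410.]
 [310. 373.]
 [300. 366.]
 [348. 258.]]
```

The fit agrees with both views: cabinet at (0.694, -0.141), yaw 0.118. I'll move to a spot in front of the mark with the fingers shut, staying high first.

Request:
send_rows --increments '[{"gripper": 1, "linear": [0.04, 0.03, 0], "delta_rot": [0, 0, -0.03]}, {"gripper": 1, "linear": [0.08, 0.06, 0], "delta_rot": [0, 0, -0.06]}, {"gripper": 1, "linear": [0.12, 0.09, 0], "delta_rot": [0, 0, -0.1]}, {"gripper": 1, "linear": [0.16, 0.12, 0], "delta_rot": [0, 0, -0.134]}, {"gripper": 1, "linear": [0.2, 0.15, 0], "delta_rot": [0, 0, -0.134]}, {"gripper": 1, "linear": [0.24, 0.18, 0], "delta_rot": [0, 0, -0.134]}, {"gripper": 1, "linear": [0.28, 0.21, 0], "delta_rot": [0, 0, -0.134]}, {"gripper": 1, "linear": [0.32, 0.24, 0], "delta_rot": [0, 0, -0.134]}]'

```text
clock: 0.9
position: [0.4645, -0.3153, 0.231]
ee_rot: [-0.0, 0.998, 0.059, -0.0]
contact_force: [-0.6, -0.4, -0.4]
width: 0.0001
gripper_force: 0.0
```

Request:
send_rows --increments '[{"gripper": 1, "linear": [0.04, 0.03, 0], "delta_rot": [0, 0, 0]}, {"gripper": 1, "linear": [0.075, 0.065, -0.02], "delta_rot": [0, 0, 0]}, {"gripper": 1, "linear": [0.075, 0.065, -0.06], "delta_rot": [0, 0, 0]}, {"gripper": 1, "linear": [0.075, 0.065, -0.1], "delta_rot": [0, 0, 0]}, {"gripper": 1, "linear": [0.075, 0.065, -0.14], "delta_rot": [0, 0, 0]}, {"gripper": 1, "linear": [0.075, 0.065, -0.14], "delta_rot": [0, 0, 0]}, {"gripper": 1, "linear": [0.075, 0.065, -0.14], "delta_rot": [0, 0, 0]}]'

```text
clock: 1.6
position: [0.5381, -0.2518, 0.0912]
ee_rot: [-0.0, 0.998, 0.059, -0.001]
contact_force: [1.0, -0.2, 0.2]
width: 0.0001
gripper_force: 0.0
```

Request:
send_rows --increments '[{"gripper": 1, "linear": [0.02, 0.0025, 0], "delta_rot": [0, 0, 0]}, {"gripper": 1, "linear": [0.035, 0.004, 0], "delta_rot": [0, 0, 0]}, {"gripper": 1, "linear": [0.044, 0.005, 0], "delta_rot": [0, 0, 0]}, {"gripper": 1, "linear": [0.048, 0.0055, 0], "delta_rot": [0, 0, 0]}, {"gripper": 1, "linear": [0.048, 0.0055, 0], "delta_rot": [0, 0, 0]}]'

```text
clock: 2.1
position: [0.5869, -0.2468, 0.0925]
ee_rot: [0.001, 0.998, 0.059, 0.001]
contact_force: [-0.2, 0.9, -0.3]
width: 0.0001
gripper_force: 0.0
```

Request:
send_rows --increments '[{"gripper": 1, "linear": [0.002, 0.0002, 0], "delta_rot": [0, 0, 0]}, {"gripper": 1, "linear": [0.004, 0.0005, 0], "delta_rot": [0, 0, 0]}, {"gripper": 1, "linear": [0.004, 0.0005, 0], "delta_rot": [0, 0, 0]}]'

```text
clock: 2.4
position: [0.5893, -0.2458, 0.0913]
ee_rot: [-0.0, 0.998, 0.059, -0.001]
contact_force: [-1.3, -0.2, 1.6]
width: 0.0001
gripper_force: 0.0
```

Request:
send_rows --increments '[{"gripper": 1, "linear": [0.002, 0.0002, 0], "delta_rot": [0, 0, 0]}, {"gripper": 1, "linear": [0.003, 0.0004, 0], "delta_rot": [0, 0, 0]}, {"gripper": 1, "linear": [0.003, 0.0004, 0], "delta_rot": [0, 0, 0]}]'

```text
clock: 2.7
position: [0.5918, -0.2456, 0.0912]
ee_rot: [-0.0, 0.998, 0.059, -0.002]
contact_force: [-4.8, -1.2, 1.8]
width: 0.0
gripper_force: 0.0
```

Request:
send_rows --increments '[{"gripper": 1, "linear": [0.001, 0.0001, 0], "delta_rot": [0, 0, 0]}, {"gripper": 1, "linear": [0.003, 0.0004, 0], "delta_rot": [0, 0, 0]}, {"gripper": 1, "linear": [0.003, 0.0004, 0], "delta_rot": [0, 0, 0]}]'

```text
clock: 3.0
position: [0.5945, -0.2452, 0.091]
ee_rot: [-0.0, 0.998, 0.059, -0.002]
contact_force: [-5.5, -1.5, 3.0]
width: -0.0
gripper_force: 0.0
```

Request:
send_rows --increments '[{"gripper": 1, "linear": [0.001, 0.0001, 0], "delta_rot": [0, 0, 0]}, {"gripper": 1, "linear": [0.0025, 0.0003, 0], "delta_rot": [0, 0, 0]}, {"gripper": 1, "linear": [0.0025, 0.0003, 0], "delta_rot": [0, 0, 0]}]'

```text
clock: 3.3
position: [0.5943, -0.2449, 0.0907]
ee_rot: [-0.0, 0.998, 0.06, -0.005]
contact_force: [-11.5, -1.6, 3.9]
width: 0.0004
gripper_force: 0.0
```

The position has stalled and the force is rising, so it's at the stop. I'll press slightly harder, then draw back.

Request:
send_rows --increments '[{"gripper": 1, "linear": [0.0015, 0.0002, 0], "delta_rot": [0, 0, 0]}, {"gripper": 1, "linear": [0.0015, 0.0002, 0], "delta_rot": [0, 0, 0]}]'

```text
clock: 3.5
position: [0.5943, -0.2449, 0.0907]
ee_rot: [-0.0, 0.998, 0.06, -0.006]
contact_force: [-14.2, -3.6, 5.8]
width: -0.0001
gripper_force: 0.0
```

Request:
send_rows --increments '[{"gripper": 1, "linear": [-0.03, -0.004, 0], "delta_rot": [0, 0, 0]}, {"gripper": 1, "linear": [-0.07, -0.03, 0], "delta_rot": [0, 0, 0]}, {"gripper": 1, "linear": [-0.11, -0.06, 0], "delta_rot": [0, 0, 0]}, {"gripper": 1, "linear": [-0.14, -0.1, 0], "delta_rot": [0, 0, 0]}, {"gripper": 1, "linear": [-0.14, -0.13, 0], "delta_rot": [0, 0, 0]}, {"gripper": 1, "linear": [-0.14, -0.13, 0], "delta_rot": [0, 0, 0]}, {"gripper": 1, "linear": [-0.14, -0.13, 0], "delta_rot": [0, 0, 0]}, {"gripper": 1, "linear": [-0.14, -0.13, 0], "delta_rot": [0, 0, 0]}]'

```text
clock: 4.3
position: [0.4607, -0.3737, 0.0911]
ee_rot: [-0.0, 0.998, 0.059, 0.0]
contact_force: [0.1, -1.0, -0.0]
width: 0.0
gripper_force: 0.0
```

Run:
```python
from rig import get_state, optics
import cv2
print(get_state()["position"])
r=optics.get_image("top")["pixels"][105:305,255:545]
cv2.imwrite("pics/top1.png",cv2.convertScaleAbs(cv2.resize(r,None,fx=2.7,fy=2.7,interpolation=cv2.INTER_CUBIC),alpha=1.5,beta=15))
```

```text
[ 0.46065443 -0.3736631   0.09112521]
```

View pics/top1.png

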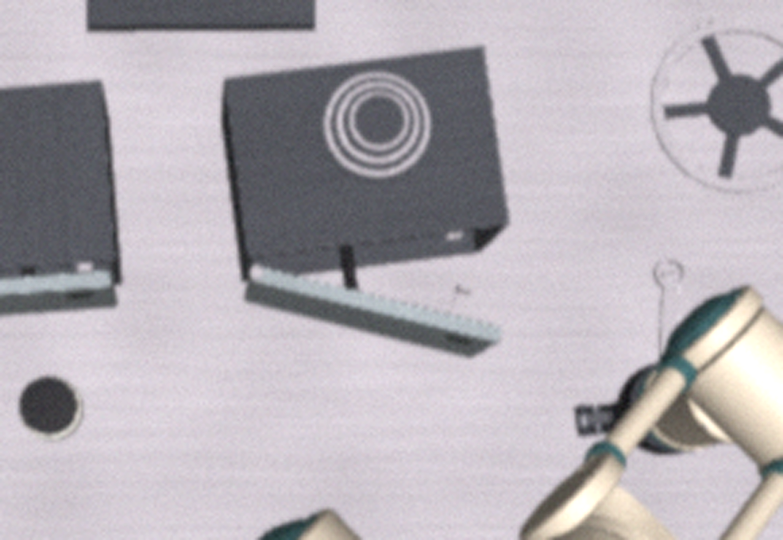

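The door is ajar (edge at crop (497,333), hinge pin at (258,270)) and the narrow door is still shut. I'll bring the finger round the free edge and in behind the door at z≈0.105.

Request:
send_rows --increments '[{"gripper": 1, "linear": [0.04, 0, 0.014], "delta_rot": [0, 0, 0]}, {"gripper": 1, "linear": [0.08, 0, 0.014], "delta_rot": [0, 0, 0]}, {"gripper": 1, "linear": [0.12, 0, 0.014], "delta_rot": [0, 0, 0]}, {"gripper": 1, "linear": [0.12, 0.04, 0.014], "delta_rot": [0, 0, 0]}, {"gripper": 1, "linear": [0.12, 0.08, 0.014], "delta_rot": [0, 0, 0]}, {"gripper": 1, "linear": [0.118, 0.11, 0.014], "delta_rot": [0, 0, 0]}, {"gripper": 1, "linear": [0.114, 0.137, 0.014], "delta_rot": [0, 0, 0]}, {"gripper": 1, "linear": [0.114, 0.137, 0.014], "delta_rot": [0, 0, 0]}]'

```text
clock: 5.15
position: [0.5734, -0.2321, 0.1052]
ee_rot: [-0.001, 0.998, 0.061, -0.001]
contact_force: [-0.1, -0.1, -0.2]
width: -0.0004
gripper_force: 0.0
```

Run:
```python
import numpy as np
H=np.array([.5873,-.0443]);a=.1177;c,s=np.cos(a),np.sin(a);R=np.array([[c,-s],[s,c]])
p0=np.array([.574,-.2377])
for th in np.r_[.4:1.6:.1,1.5,1.54,1.571]:
    # tool turned by +/-(th-0.4): pad face flat against the door
    u=R@[-np.sin(th),-np.cos(th)];n=R@[np.cos(th),-np.sin(th)]
    print(round(th,2),(H+.18*u+.021*n-p0).round(3))
```

```text
0.4 [-0.017  0.015]
0.5 [-0.034  0.019]
0.6 [-0.052  0.024]
0.7 [-0.068  0.032]
0.8 [-0.084  0.04 ]
0.9 [-0.099  0.051]
1.0 [-0.112  0.063]
1.1 [-0.125  0.076]
1.2 [-0.136  0.09 ]
1.3 [-0.145  0.106]
1.4 [-0.153  0.122]
1.5 [-0.16   0.139]
1.6 [-0.164  0.157]
1.5 [-0.16   0.139]
1.54 [-0.162  0.146]
1.57 [-0.163  0.151]
```

Request:
send_rows --increments '[{"gripper": 1, "linear": [-0.017, 0.015, 0], "delta_rot": [0, 0, 0]}, {"gripper": 1, "linear": [-0.034, 0.019, 0], "delta_rot": [0, 0, 0]}, {"gripper": 1, "linear": [-0.052, 0.024, 0], "delta_rot": [0, 0, 0]}, {"gripper": 1, "linear": [-0.068, 0.032, 0], "delta_rot": [0, 0, 0]}, {"gripper": 1, "linear": [-0.084, 0.04, 0], "delta_rot": [0, 0, 0]}, {"gripper": 1, "linear": [-0.099, 0.051, 0], "delta_rot": [0, 0, 0]}, {"gripper": 1, "linear": [-0.112, 0.063, 0], "delta_rot": [0, 0, 0]}, {"gripper": 1, "linear": [-0.112, 0.063, 0], "delta_rot": [0, 0, 0]}]'

```text
clock: 5.95
position: [0.4606, -0.173, 0.1054]
ee_rot: [-0.0, 0.998, 0.06, -0.001]
contact_force: [-0.7, -0.2, -0.9]
width: -0.0002
gripper_force: 0.0
```

Request:
send_rows --increments '[{"gripper": 1, "linear": [-0.007, 0.006, 0], "delta_rot": [0, 0, 0]}, {"gripper": 1, "linear": [-0.013, 0.013, 0], "delta_rot": [0, 0, 0]}, {"gripper": 1, "linear": [-0.019, 0.02, 0], "delta_rot": [0, 0, 0]}, {"gripper": 1, "linear": [-0.024, 0.027, 0], "delta_rot": [0, 0, 0]}, {"gripper": 1, "linear": [-0.029, 0.035, 0], "delta_rot": [0, 0, 0]}, {"gripper": 1, "linear": [-0.033, 0.043, 0], "delta_rot": [0, 0, 0]}, {"gripper": 1, "linear": [-0.037, 0.051, 0], "delta_rot": [0, 0, 0]}, {"gripper": 1, "linear": [-0.041, 0.059, 0], "delta_rot": [0, 0, 0]}]'

```text
clock: 6.75
position: [0.4209, -0.1149, 0.1053]
ee_rot: [0.0, 0.998, 0.059, 0.0]
contact_force: [0.7, -0.3, 0.5]
width: -0.0003
gripper_force: 0.4
```

Request:
send_rows --increments '[{"gripper": 1, "linear": [-0.003, 0.007, 0], "delta_rot": [0, 0, 0]}, {"gripper": 1, "linear": [-0.006, 0.014, 0], "delta_rot": [0, 0, 0]}, {"gripper": 1, "linear": [-0.008, 0.021, 0], "delta_rot": [0, 0, 0]}, {"gripper": 1, "linear": [-0.009, 0.025, 0], "delta_rot": [0, 0, 0]}, {"gripper": 1, "linear": [-0.01, 0.028, 0], "delta_rot": [0, 0, 0]}, {"gripper": 1, "linear": [-0.01, 0.028, 0], "delta_rot": [0, 0, 0]}, {"gripper": 1, "linear": [-0.01, 0.028, 0], "delta_rot": [0, 0, 0]}]'

```text
clock: 7.45
position: [0.4111, -0.0875, 0.1053]
ee_rot: [-0.0, 0.998, 0.059, -0.0]
contact_force: [0.6, 0.7, 0.6]
width: 0.0
gripper_force: 0.0
```

Run:
```python
from rig import get_state, optics
import cv2
print(get_state()["position"])
r=optics.get_image("top")["pixels"][105:325,255:545]
cv2.imwrite("pics/top2.png",cv2.convertScaleAbs(cv2.resize(r,None,fx=2.7,fy=2.7,interpolation=cv2.INTER_CUBIC),alpha=1.5,beta=15))
```

```text
[ 0.41107829 -0.08751118  0.10525248]
```

View pics/top2.png

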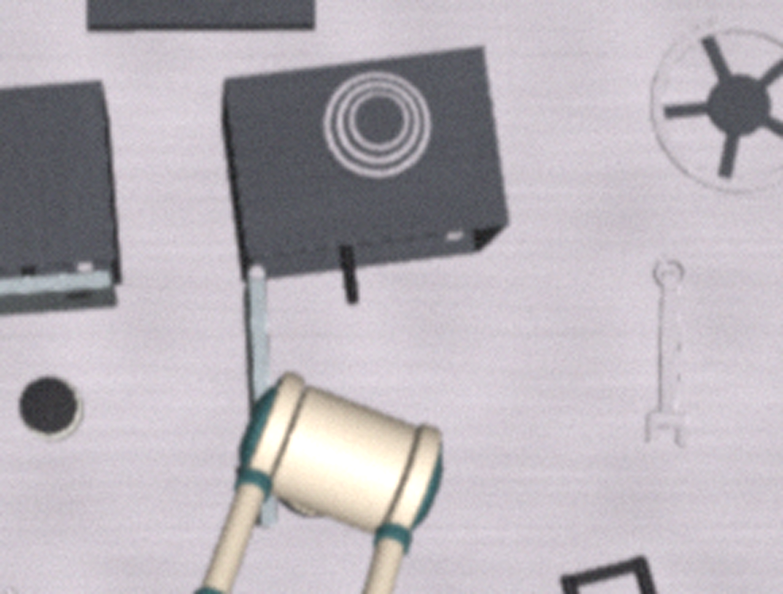

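The door is about perpendicular, possibly a few degrees past: pin at (258,272), edge at (268,520). I'll back the finger off to -y, raise it and measure.

Request:
send_rows --increments '[{"gripper": 1, "linear": [0.003, -0.02, 0], "delta_rot": [0, 0, 0]}, {"gripper": 1, "linear": [0.003, -0.06, 0], "delta_rot": [0, 0, 0]}, {"gripper": 1, "linear": [0.0, -0.1, 0.03], "delta_rot": [0, 0, 0]}, {"gripper": 1, "linear": [-0.03, -0.13, 0.07], "delta_rot": [0, 0, 0]}, {"gripper": 1, "linear": [-0.06, -0.16, 0.11], "delta_rot": [0, 0, 0]}, {"gripper": 1, "linear": [-0.09, -0.2, 0.14], "delta_rot": [0, 0, 0]}, {"gripper": 1, "linear": [-0.11, -0.24, 0.14], "delta_rot": [0, 0, 0]}, {"gripper": 1, "linear": [-0.11, -0.24, 0.14], "delta_rot": [0, 0, 0]}]'

```text
clock: 8.3
position: [0.2995, -0.3321, 0.2472]
ee_rot: [0.003, 0.998, 0.057, 0.0]
contact_force: [-0.2, -0.4, 0.2]
width: -0.0001
gripper_force: 0.0
```

Run:
```python
from rig import get_state, optics
import cv2,numpy as np
from h import *
print(get_state()["position"])
t=optics.get_image("top");d=pickle.load(open("d.pkl","rb"));p,_=cabfit(d)
r=t["pixels"][105:325,255:545]
o=cv2.convertScaleAbs(cv2.resize(r,None,fx=2.7,fy=2.7,interpolation=cv2.INTER_CUBIC),alpha=1.5,beta=15)
H=np.array([.5873,-.0443])
R=np.array([[np.cos(p[2]),-np.sin(p[2])],[np.sin(p[2]),np.cos(p[2])]])
for th in(1.571,1.65):
    e=H+R@[-.22*np.sin(th),-.22*np.cos(th)]
    q=cv2.projectPoints(np.array([[*H,.15],[*e,.15]]),t["rvec"],t["tvec"],t["K"],None)[0][:,0]
    print(th,((q-[255,105])*2.7).round())
cv2.imwrite("pics/top3.png",o)
```

```text
[ 0.29950631 -0.33207746  0.24716916]
1.571 [[254. 272.]
 [286. 525.]]
1.65 [[254. 272.]
 [266. 526.]]
```

View pics/top3.png

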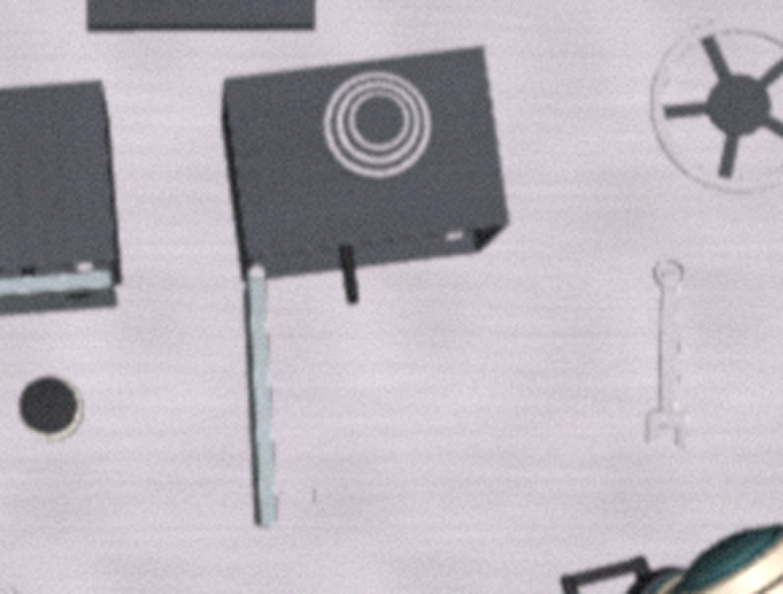

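The door's top strip runs from (258,272) to (268,522), an angle of about 1.64 rad (94°). That's about a right angle, well clear of the 1.75 stop. The narrow door is shut, nothing else has moved, and the arm is clear.

```bash
python3 -c "
from rig import sign_off;print(sign_off())"
```

```text
the job is handed in; nothing more can be done
None
```

The wide cabinet's door was pressed, sprang ajar, and now stands open at about 94° (1.64 rad); the narrow cabinet is still shut, the arm is clear, and the job was handed in at about 8 s.

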